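# Sweep the loose caps off the draining board into the wash tub

## Robot

A 6-joint arm with a two-finger parallel gripper is mounted at the origin on the work surface. World frame = base frame: x ahead of the robot, y to its left, z up, the work surface at z = 0. Lengths are in m, angles in rad, forces in N, time in s.
With the tool pointing down it reaches from about 0.425 to 0.95 m from the base axis. Payload 3.5 kg.
Tool frame: the origin (TCP) lies midway between the tips of the shut fingers; the grasp point (between the pads) lies ctrl.grasp_offset behind it (ctrl.grasp_offset is the distance from the TCP to the grasp point, in m); x points along the fingers, y is the direction in which the jaws open and shut, and the axes are right-handed (so a half turn about x gives the same grasp; the last joint's range is limited). The gripper opens to 85 mm and grips with 20 to 120 N. Pads are 22 mm wide; open, the fingers measure 114 mm over their backs; the gripper's body (76 mm by 85 mm) begins 54 mm behind the grasp point. The pads swing forward as they close: fully open they stand 13 mm farther back than shut.
Start: joints at [-1.443, 0.286, 1.577, -0, 1.279, -0.15], TCP at [0.185, -0.649, 0.231] pointing down, gripper open.
Joint ranges: [-2.77, 2.77], [-0.9, 2.22], [0.21, 2.48], [-1.53, 4.67], [0.24, 2.81], [-2.84, 2.84]. Speed limits (rad/s): [2.79, 2.79, 3.14, 3.14, 3.14, 3.14].

## Interface

Orientations are given as a unit quaternion [x, y, z, w].
In Python, from plant import readout, read_camera, sign_off, ctrl gives the robot as it stands.
- The arm moves only by the tool drive_tool, never from a script. Its argument "steps" is a list of rows, each a list of 5 numbers: the shift along the tool's x, y, z in cm, then the turn about the tool's x in degrees, then the opening, from 0 (shut) to 1 (fully open). A call has 1 to 10 rows; each row shifts and turns the commanded pose from where the row before left it, along the tool's axes as they then stand; what a row does not reach is not made up. A row lasts 1/10 s, in which the tool goes at most 50 mm and 8.59 degrees, less where a joint would pass 70% of its speed; a pose out of reach is approached as far as the arm can. A call is refused whole if a number of a shift passes 5 or a number of a turn 8.59, either way. A call with a gripper value outside its range is refused whole. The fingers move at their own pace and stop on an object; "force" is the grip in N (left out, the last holds). Time passes only in rows, so rows that do not move let the fingers close. It gives the time, the measured TCP pose, the force and the opening at its end, in the units of the state.
- readout.get_state(): the state, without advancing time (a new reading comes with each control period).
- read_camera(name): name is "scene" or "top"; returns a dict with "frame" (480x640x3 uint8, red, green, blue), "vertical_fov" (degrees; the focal length in pixels is half the picture's height over the tangent of half this angle, whatever the lens; pixels are square), "cx", "cy" (the principal point, pixels), "k1" (the pictures are not rectified: a ray, as slopes to the right and down, at radius r is drawn at 1 + k1 r^2 times it, then the intrinsics apply), "eye" and "orientation" of the camera in the world. Camera axes: x right, y up, looking along -z (the intrinsics and any distortion apply to the point x, -y, -z); pixel columns grow to the right and rows downward; lengths in m; the calibration is good to about 2 mm. A picture is of the moment at which its call begins. There is no depth.
- sign_off(): hands the job in, once; it reports no verdict.
The state is a dict: "time": time; "qpos": joint angles; "dq": joint speeds; "joint_efforts": joint torques, N m; "eef_pos": TCP position; "tcp_rot": TCP orientation; "contact_force": force on the tool from outside, world axes, zero at the start; "wrist_torque": the same for the moment, N m; "opening": opening from 0.0 (shut) to 1.0 (fully open).
Only numpy, scipy, OpenCV 4.12 (cv2) and the standard library are available. Lean on these libraries where they do the work, as an engineer would, in place of code of your own. Each camera call takes 0.05 s, during which the arm holds its last target. There are 200 camera calls.

## Task

Clear the draining board: with the closed fingers, sweep the three loose white screw caps along the board and off its open end into the open wash tub, so that all three end up inside the tub. Only push the caps gently, never pinch them or lift them off the board, and leave the small beaker and the small jar on the board standing where they are.

Things in the scene. Friction and masses are not known exactly. Their poses are not given: they have to be found in the camera images.
- board: fixed steel draining board, 250 mm along its x, 320 mm along its y, z up, standing turned a little. Origin at bench level under its centre; flat top face 60 mm above the origin. Lips 4 mm thick stand 8 mm above the top along its long edges (x = -123 and +123 mm); its two ends (y = -160 and +160 mm) are open and flush
- tub: fixed open grey tub, 250 mm along x, 150 mm along y, 52 mm high, walls 4 mm, origin at bench level under its centre, axes parallel to the board's. It is at either one of the board's ends, centred 225 mm from the board's centre along the board's y; the board overhangs its near wall by 10 mm, so what is pushed off that end drops in
- case: fixed closed grey case of the same outline as the tub, 52 mm high, origin at bench level under its centre, at the board's other end, 225 mm from the board's centre. Not the tub
- cap1_center (a point): centre (half-way up) of a loose white screw cap, a plain closed disc 40 mm in diameter and 16 mm high, 20 g or so, lying flat on the draining board (its centre 8 mm above the board's top). Pushed sideways it slides (under 1 N). One cap lies between beaker and jar, one in the board's front half (board x about -77 mm), one in the rear half (+77 mm)
- cap2_center (a point): centre (half-way up) of a loose white screw cap, a plain closed disc 40 mm in diameter and 16 mm high, 20 g or so, lying flat on the draining board (its centre 8 mm above the board's top). Pushed sideways it slides (under 1 N). One cap lies between beaker and jar, one in the board's front half (board x about -77 mm), one in the rear half (+77 mm)
- cap3_center (a point): centre (half-way up) of a loose white screw cap, a plain closed disc 40 mm in diameter and 16 mm high, 20 g or so, lying flat on the draining board (its centre 8 mm above the board's top). Pushed sideways it slides (under 1 N). One cap lies between beaker and jar, one in the board's front half (board x about -77 mm), one in the rear half (+77 mm)
- beaker: small loose glass beaker standing on the board's middle line (board x about 0) towards one end, 50 mm in diameter, 48 mm high, origin at the centre of its underside. To be left alone
- jar: small loose amber glass jar with a steel lid standing on the board's middle line towards the other end, 46 mm in diameter, 48 mm high, origin at the centre of its underside. To be left alone

How it is judged:
By the outcome, as a careful person would: the job done as asked, in the order asked, and still so for the second after the job is handed in, with the robot touching nothing.
It also fails if it takes over 64 s, if anything falls off the work surface, if the arm or the gripper's body presses on something with over 40 N, if the wrist force passes 120 N, or if a joint passes its speed limit or range.

## Working session

There is one attempt and no reset: what is moved stays moved. The work goes in short steps, Python scripts to look and compute and a tool call to move; the robot and the scene stay as the last step left them, time stands still between calls to the robot, and variables do not carry over. Pictures are saved under pics/ and viewed, about 8 in all and at most 12, crops included, and the job is handed in when it is done.

Besides the shell and the picture viewer there is one more tool, called after "Request:" by a JSON object that holds its "method" and its "body", one argument or row to a line. drive_tool: Moves the arm, as the interface text tells. Its arguments: {"type":"object","properties":{"steps":{"type":"array","items":{"type":"array","items":{"type":"number"}}},"force":{"type":"number"}},"required":["steps"]}

```bash
ls; mkdir -p pics; python3 - <<'E'
from plant import readout, read_camera, ctrl
import cv2,pickle
print(readout.get_state(), ctrl.grasp_offset)
for n in("scene","top"):
    d=read_camera(n); cv2.imwrite(f"pics/{n}0.png",d["frame"][:,:,::-1]); pickle.dump(d,open(f"{n}0.pkl","wb"))
    print({k:v for k,v in d.items() if k!="frame"})
E
```

```text
pics
{'time': 0.0, 'qpos': array([-1.44298202e+00,  2.87166400e-01,  1.57817329e+00,  3.03803469e-05,
        1.27861353e+00, -1.50025212e-01]), 'dq': array([-9.07412018e-04,  1.16788989e-03, -8.94258635e-04, -1.59376155e-03,
        3.28414798e-05,  3.91594028e-04]), 'joint_efforts': array([-1.14048269e-04, -4.05977690e+01, -2.92628878e+01, -1.63982768e-04,
        5.81662389e-03,  3.46204004e-06]), 'eef_pos': array([ 0.18507247, -0.64844884,  0.22994871]), 'tcp_rot': array([ 0.70031412,  0.09874673, -0.70027502,  0.09707789]), 'contact_force': array([-0.18895672,  0.30636727, -0.42459001]), 'wrist_torque': array([ 0.00030293, -0.01942127,  0.0555129 ]), 'opening': 0.9996979477139941} 0.0187
{'vertical_fov': 51.64889809273941, 'cx': 320.5909002289742, 'cy': 239.4747869968477, 'k1': -0.00843034191637966, 'eye': array([ 0.82230641, -0.28655272,  0.75398923]), 'orientation': array([0.25595362, 0.09458213, 0.33804806, 0.90070277])}
{'vertical_fov': 55.65514600700913, 'cx': 316.13633049046376, 'cy': 236.55987035742183, 'k1': -0.10746604375520878, 'eye': array([0.46047174, 0.01011663, 0.86907376]), 'orientation': array([-0.05401907,  0.03438012,  0.71661674, -0.6945217 ])}
```

View pics/top0.png

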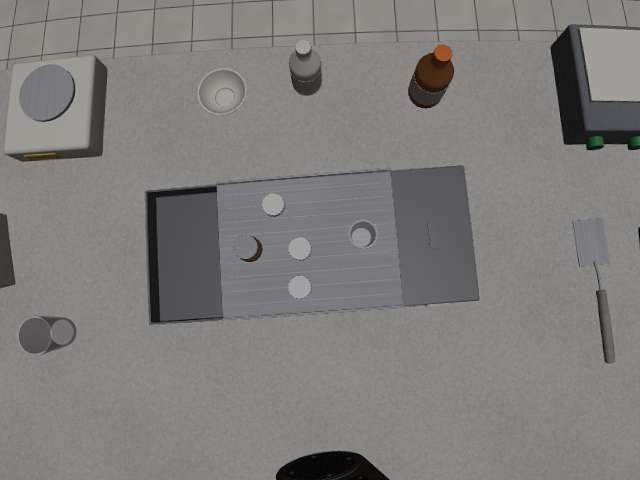

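View pics/scene0.png

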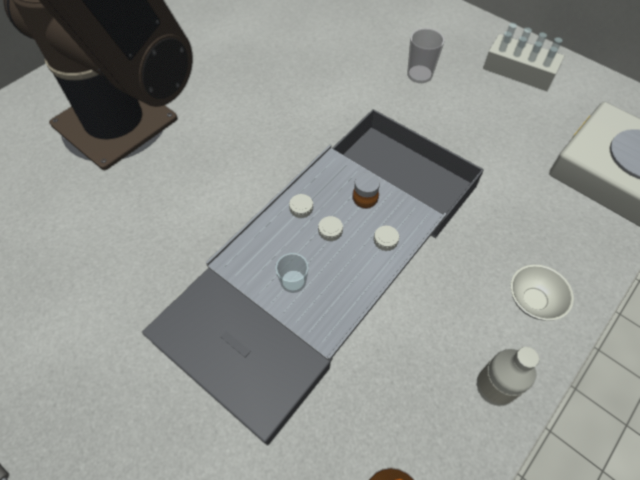

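The top view shows the open tub on the left (+y) and the case on the right. Caps are at about (273,204), (300,248) and (300,287), the jar at (248,248) near the tub, and the beaker at (362,235). The scene view agrees.

```bash
cat > h.py <<'E'
import numpy as np,cv2
from scipy.spatial.transform import Rotation as R
def K(d):
    f=240/np.tan(np.radians(d["vertical_fov"]/2)); return np.array([[f,0,d["cx"]],[0,f,d["cy"]],[0,0,1.]])
def cast(d,px,z):
    u=cv2.undistortPoints(np.array(px,float).reshape(-1,1,2),K(d),np.array([d["k1"],0,0,0.]))[:,0]
    r=R.from_quat(d["orientation"]).apply(np.c_[u[:,0],-u[:,1],-np.ones(len(u))])
    return d["eye"]+r*((z-d["eye"][2])/r[:,2])[:,None]
def caps(d,z=0.076,lo=195):
    g=d["frame"].min(2); m=(g>lo).astype(np.uint8)
    o=[]
    for c in cv2.findContours(m,cv2.RETR_EXTERNAL,cv2.CHAIN_APPROX_NONE)[0]:
        if cv2.contourArea(c)<100: continue
        M=cv2.moments(c);p=[M["m10"]/M["m00"],M["m01"]/M["m00"]]
        o.append((np.round(p,1),cv2.contourArea(c),cast(d,[p],z)[0]))
    return o
def board(d):
    # corners of the steel top
    g=d["frame"]
E
python3 - <<'E'
from h import *;import pickle
np.set_printoptions(precision=4,suppress=True)
for n in("top","scene"):
    d=pickle.load(open(n+"0.pkl","rb")); print(n)
    for o in caps(d): 
        if .3<o[2][0]<.75 and abs(o[2][1])<.3: print(*o)
d=pickle.load(open("top0.pkl","rb"))
for p in [(248,248),(362,235),(300,248)]: print(p,d["frame"][p[1],p[0]])
# board outline corners (top): ends/lips near top z .06-.068
print(cast(d,[(217,186),(391,171),(222,319),(402,305)],.064))
# jar lid / beaker rim at z=.108
print(cast(d,[(246,248),(363,234)],.108))
d=pickle.load(open("scene0.pkl","rb"))
print(cast(d,[(332,148),(444,213),(209,265),(329,353)],.064), cast(d,[(367,184),(292,265)],.108))
im=pickle.load(open("top0.pkl","rb"))["frame"][150:340,130:490,::-1]
cv2.imwrite("pics/c.png",cv2.resize(im,(792,418),interpolation=cv2.INTER_CUBIC))
E
```

```text
top
scene
(248, 248) [124 123 128]
(362, 235) [147 146 148]
(300, 248) [162 161 162]
[[ 0.6616  0.2102  0.064 ]
 [ 0.6777 -0.1087  0.064 ]
 [ 0.4206  0.202   0.064 ]
 [ 0.4362 -0.116   0.064 ]]
[[ 0.5409  0.1493  0.108 ]
 [ 0.5583 -0.0492  0.108 ]]
[[ 0.4293  0.1987  0.064 ]
 [ 0.6665  0.2127  0.064 ]
 [ 0.4421 -0.1168  0.064 ]
 [ 0.6786 -0.1007  0.064 ]] [[ 0.5486  0.1459  0.108 ]
 [ 0.559  -0.0466  0.108 ]]
```

View pics/c.png

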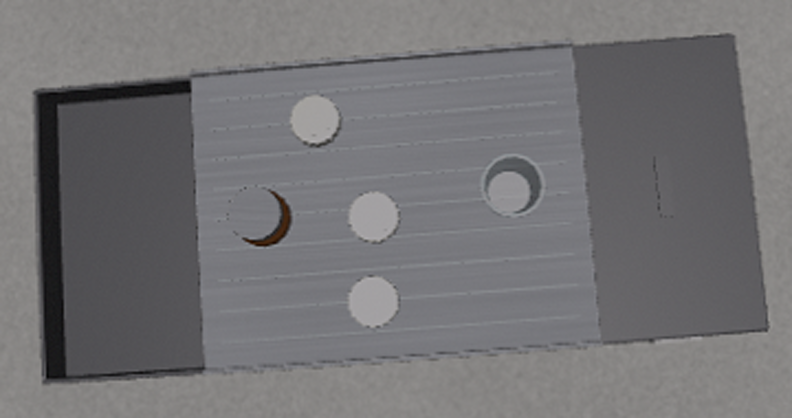

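```bash
cat >> h.py <<'E'
B=np.array([.551,.0475]); a=np.radians(2.85); BX=np.array([np.cos(a),np.sin(a)]); BY=np.array([-np.sin(a),np.cos(a)])
def tob(p): q=np.asarray(p)[...,:2]-B; return np.round(1000*np.stack([q@BX,q@BY],-1),0)
def tow(x,y): return B+x/1000*BX+y/1000*BY
E
python3 - <<'E'
from h import *;import pickle
np.set_printoptions(precision=4,suppress=True)
for n,l in(("top",(135,145,152)),("scene",(150,165,180))):
    d=pickle.load(open(n+"0.pkl","rb"));
    for lo in l:
        print(n,lo)
        for o in caps(d,lo=lo):
            if abs(tob(o[2])[0])<110 and abs(tob(o[2])[1])<150: print(*o,tob(o[2]))
    px=[(245.5,247.7),(363.2,234.5)] if n=="top" else [(367,184),(292,265)]
    print(tob(cast(d,px,.108)))
E
```

```text
top 135
[299.1 286.7] 378.5 [0.4738 0.0629 0.076 ] [-76.  19.]
[299.2 247.9] 364.0 [0.5415 0.061  0.076 ] [-9. 14.]
[360.7 237.5] 259.0 [ 0.5562 -0.0474  0.076 ] [  1. -95.]
[272.6 203.7] 343.0 [0.6222 0.1067 0.076 ] [74. 56.]
top 145
[299.2 286.6] 359.0 [0.4738 0.0628 0.076 ] [-76.  19.]
[299.3 247.8] 346.0 [0.5416 0.0608 0.076 ] [-9. 14.]
[360.8 234.4] 149.0 [ 0.5618 -0.0478  0.076 ] [  6. -96.]
[272.6 203.8] 325.0 [0.6219 0.1066 0.076 ] [74. 56.]
top 152
[299.  286.6] 344.0 [0.4739 0.0631 0.076 ] [-76.  19.]
[299.2 247.9] 333.0 [0.5415 0.0611 0.076 ] [-9. 14.]
[272.4 203.8] 312.5 [0.6221 0.1069 0.076 ] [74. 56.]
[[ -4. 103.]
 [  2. -97.]]
scene 150
[313.6 253.7] 257874.0 [0.5578 0.0027 0.076 ] [  5. -45.]
scene 165
[320.8 245.8] 233861.5 [0.5567 0.0211 0.076 ] [  4. -27.]
scene 180
[386.5 234.9] 325.0 [0.6233 0.1065 0.076 ] [75. 55.]
[330.2 225.3] 315.5 [0.5426 0.0607 0.076 ] [-8. 14.]
[300.6 202.7] 283.5 [0.4756 0.0625 0.076 ] [-75.  19.]
[[  2.  98.]
 [  3. -94.]]
```

```bash
cat >> h.py <<'E'
def go(wp,s=None):
    from plant import readout
    s=s or readout.get_state(); M=R.from_quat(s["tcp_rot"]).as_matrix()
    d=np.array(wp)-s["eef_pos"]; return np.round(M.T@d*100,2)
def stat():
    from plant import readout
    s=readout.get_state(); M=R.from_quat(s["tcp_rot"]).as_matrix()
    print("t",s["time"],"board",tob(s["eef_pos"]),"z",s["eef_pos"][2].round(4),"F",s["contact_force"].round(1),"open",round(s["opening"],2),"q6",s["qpos"][5].round(2))
    print("tool y,z in board axes:",(np.stack([BX,BY])@M[:2]).round(3)[:,1:].T.tolist())
E
python3 - <<'E'
from h import *
stat()
print(go([*tow(-76,-30),.23]),[*tow(-76,-30)])
E
```

```text
t 0.1 board [-400. -677.] z 0.2301 F [-0.4 -0.3  0.9] open 1.0 q6 -0.15
tool y,z in board axes: [[0.226, -0.974], [-0.974, -0.226]]
[  0.14 -55.69 -46.2 ] [np.float64(0.47658564352122657), np.float64(0.013758281759074169)]
```

Request:
{"method": "drive_tool", "body": {
  "steps": [
    [0, -3.5, -3.2, 2.62, 0],
    [0, -3.5, -3.2, 2.62, 0],
    [0, -3.5, -3.2, 2.62, 0],
    [0, -3.5, -3.2, 2.62, 0],
    [0, -3.5, -3.2, 2.62, 0],
    [0, -4, -2, 0, 0],
    [0, -4, -2, 0, 0],
    [0, -4, -2, 0, 0],
    [0, -4, -2, 0, 0],
    [0, 0, 0, 0, 0]
  ],
  "force": 30
}}

```text
time: 1.1
eef_pos: [0.3828, -0.2798, 0.2307]
tcp_rot: [-0.707, -0.02, 0.707, -0.019]
contact_force: [0.3, -0.8, 0.1]
opening: 0.001
```

```bash
python3 -c "
from h import *
stat(); print(go([*tow(-76,-40),.15]))"
```

```text
t 1.1 board [-184. -319.] z 0.2307 F [ 0.3 -0.8  0.1] open 0.0 q6 0.67
tool y,z in board axes: [[0.005, -1.0], [-1.0, -0.005]]
[  8.13 -27.78 -10.97]
```

Request:
{"method": "drive_tool", "body": {
  "steps": [
    [0, -4, -1.6, 0, 0],
    [1, -4, -1.6, 0, 0],
    [1, -4, -1.6, 0, 0],
    [1, -4, -1.6, 0, 0],
    [1, -4, -1.6, 0, 0],
    [1, -4, -1.5, 0, 0],
    [1.5, -3.8, -1.5, 0, 0],
    [1.6, 0, 0, 0, 0],
    [0, 0, 0, 0, 0]
  ]
}}

```text
time: 2.0
eef_pos: [0.4763, -0.0003, 0.1475]
tcp_rot: [-0.705, -0.018, 0.709, -0.018]
contact_force: [-0.7, -0.6, 0.4]
opening: 0.001
```

```bash
python3 -c "
from h import *
stat(); print(go([*tow(-76,-40),.066]))"
```

```text
t 2.0 board [-77. -44.] z 0.1475 F [-0.7 -0.6  0.4] open 0.0 q6 1.31
tool y,z in board axes: [[0.001, -1.0], [-1.0, -0.002]]
[ 8.15 -0.39 -0.15]
```

Descend to 6 mm above the board, then take a close look.

Request:
{"method": "drive_tool", "body": {
  "steps": [
    [2.5, 0, 0, 0, 0],
    [2.5, 0, 0, 0, 0],
    [2, 0, 0, 0, 0],
    [1, 0, 0, 0, 0],
    [0, 0, 0, 0, 0],
    [0, 0, 0, 0, 0]
  ]
}}

```text
time: 2.6
eef_pos: [0.4787, -0.0019, 0.0713]
tcp_rot: [0.707, 0.017, -0.706, 0.017]
contact_force: [-0.6, 0.4, -0.2]
opening: 0.001
```

```bash
python3 -c "
from h import *
from plant import read_camera
stat(); d=read_camera('scene'); im=d['frame'][120:300,180:460,::-1]
cv2.imwrite('pics/s1.png',cv2.resize(im,(784,504),interpolation=cv2.INTER_CUBIC))"
```

```text
t 2.6 board [-75. -46.] z 0.0713 F [-0.6  0.4 -0.2] open 0.0 q6 1.31
tool y,z in board axes: [[-0.002, -1.0], [-1.0, 0.002]]
```

View pics/s1.png

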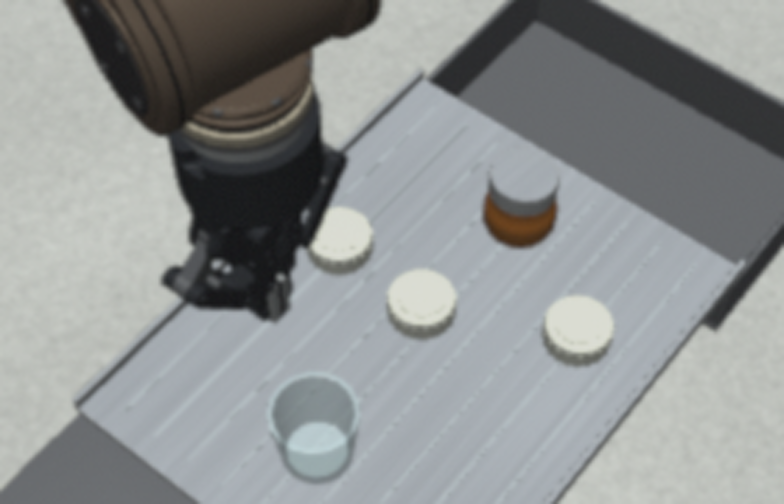

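The picture shows the fingertips down behind the front cap, clear of the beaker, and everything is still standing. Now pushing.

Request:
{"method": "drive_tool", "body": {
  "steps": [
    [0.5, -0.5, 0, 0, 0],
    [0, -1, 0, 0, 0],
    [0, -1, 0, 0, 0],
    [0, -1.2, 0, 0, 0],
    [0, -1.2, 0, 0, 0],
    [0, -1.2, 0, 0, 0],
    [0, -1.2, 0, 0, 0],
    [0, -1.2, 0, 0, 0],
    [0, -1.2, 0, 0, 0],
    [0, -1.2, 0, 0, 0]
  ]
}}

```text
time: 3.65
eef_pos: [0.4726, 0.1088, 0.0654]
tcp_rot: [0.707, 0.017, -0.707, 0.017]
contact_force: [-0.2, 0.1, 0.6]
opening: 0.003
```

```bash
cat > look.py <<'E'
from h import *
from plant import read_camera
import sys
stat()
for n,lo in (("top",145),("scene",180)):
    d=read_camera(n)
    print(n,[tob(o[2]).tolist()+[o[1]] for o in caps(d,lo=lo) if abs(tob(o[2])[0])<130 and -150<tob(o[2])[1]<330 and o[1]<600])
    if len(sys.argv)>1:
        x=(slice(150,340),slice(130,490)) if n=="top" else (slice(90,330),slice(180,500))
        cv2.imwrite(f"pics/{n}{sys.argv[1]}.png",cv2.resize(d["frame"][x][:,:,::-1],None,fx=2.2,fy=2.2,interpolation=cv2.INTER_CUBIC))
E
python3 look.py
```

```text
t 3.65 board [-75.  65.] z 0.0654 F [-0.2  0.1  0.6] open 0.0 q6 1.54
tool y,z in board axes: [[-0.0, -1.0], [-1.0, 0.0]]
top [[-8.0, 13.0, 351.0], [0.0, -95.0, 268.0], [74.0, 56.0, 347.0]]
scene [[75.0, 55.0, 351.5], [-8.0, 14.0, 341.0], [-68.0, 102.0, 138.5]]
```

Request:
{"method": "drive_tool", "body": {
  "steps": [
    [0, -1.2, 0, 0, 0],
    [0, -1.2, 0, 0, 0],
    [0, -1.2, 0, 0, 0],
    [0, -1.2, 0, 0, 0],
    [0, -1.2, 0, 0, 0],
    [0, -1.2, 0, 0, 0],
    [0, -1.2, 0, 0, 0],
    [0, -1.2, 0, 0, 0],
    [0, -1.2, 0, 0, 0],
    [0, -1.2, 0, 0, 0]
  ]
}}

```text
time: 4.75
eef_pos: [0.4666, 0.2286, 0.0653]
tcp_rot: [-0.707, -0.017, 0.707, -0.017]
contact_force: [1.1, 0.0, -0.8]
opening: -0.003
```

```bash
python3 look.py 2
```

```text
t 4.75 board [-75. 185.] z 0.0653 F [ 1.1  0.  -0.8] open -0.0 q6 1.78
tool y,z in board axes: [[-0.001, -1.0], [-1.0, 0.001]]
top [[-9.0, 14.0, 368.5], [1.0, -96.0, 271.0], [74.0, 56.0, 345.0]]
scene [[75.0, 55.0, 331.0], [-8.0, 14.0, 325.0]]
```

View pics/scene2.png

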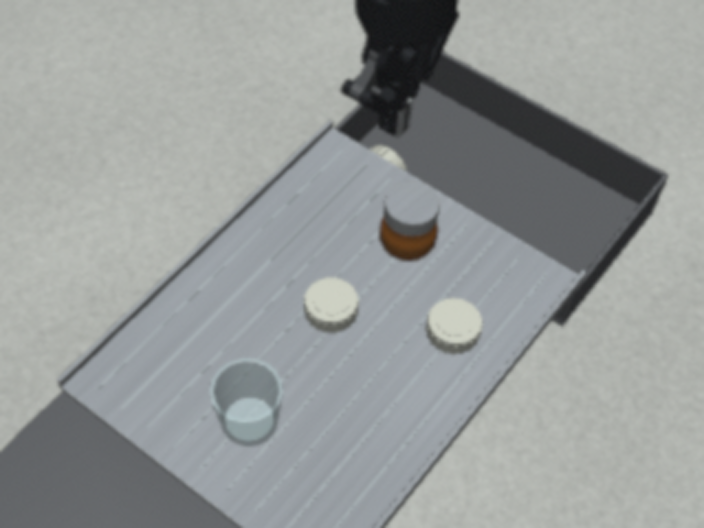

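Front cap is in the tub, just beyond the board's end at crop (385,157). Rear cap is next.

Request:
{"method": "drive_tool", "body": {
  "steps": [
    [-3, 0, 0, 0, 0],
    [-3, 0, 0, 0, 0],
    [-3, 0, 0, 0, 0],
    [0, 3, -3, 0, 0],
    [0, 3, -3, 0, 0],
    [0, 3.5, -3, 0, 0],
    [0, 3.5, -3, 0, 0],
    [0, 3.5, -3, 0, 0],
    [0, 2.5, 0, 0, 0],
    [0, 0, 0, 0, 0]
  ]
}}

```text
time: 5.85
eef_pos: [0.6266, 0.0417, 0.1549]
tcp_rot: [-0.707, -0.016, 0.707, -0.016]
contact_force: [0.3, 0.5, 0.3]
opening: -0.001
```

```bash
python3 -c "
from h import *
stat(); print(go([*tow(75,-3),.066]))"
```

```text
t 5.85 board [ 75. -10.] z 0.1549 F [0.3 0.5 0.3] open -0.0 q6 1.43
tool y,z in board axes: [[-0.005, -1.0], [-1.0, 0.005]]
[ 8.89 -0.66  0.02]
```

Request:
{"method": "drive_tool", "body": {
  "steps": [
    [3, 0, 0, 0, 0],
    [3, 0, 0, 0, 0],
    [1.9, 0, 0, 0, 0],
    [1, 0, 0, 0, 0],
    [0, -0.8, 0, 0, 0],
    [0, -1, 0, 0, 0],
    [0, -1.2, 0, 0, 0],
    [0, -1.2, 0, 0, 0],
    [0, -1.2, 0, 0, 0],
    [0, -1.2, 0, 0, 0]
  ]
}}

```text
time: 6.85
eef_pos: [0.623, 0.1124, 0.0672]
tcp_rot: [0.707, 0.018, -0.706, 0.018]
contact_force: [0.7, -0.4, 0.6]
opening: -0.001
```

```bash
python3 look.py
```

```text
t 6.85 board [75. 61.] z 0.0672 F [ 0.7 -0.4  0.6] open -0.0 q6 1.54
tool y,z in board axes: [[-0.0, -1.0], [-1.0, 0.0]]
top [[84.0, -7.0, 393.0]]
scene [[5.0, -97.0, 112.0], [-8.0, 13.0, 348.0], [86.0, 98.0, 100.5]]
```

Request:
{"method": "drive_tool", "body": {
  "steps": [
    [0, -1.2, 0, 0, 0],
    [0, -1.2, 0, 0, 0],
    [0, -1.2, 0, 0, 0],
    [0, -1.2, 0, 0, 0],
    [0, -1.2, 0, 0, 0],
    [0, -1.2, 0, 0, 0],
    [0, -1.2, 0, 0, 0],
    [0, -1.2, 0, 0, 0],
    [0, -1.2, 0, 0, 0],
    [0, -1.2, 0, 0, 0]
  ]
}}

```text
time: 7.95
eef_pos: [0.6166, 0.232, 0.0662]
tcp_rot: [-0.707, -0.017, 0.707, -0.017]
contact_force: [-0.8, -0.4, -0.2]
opening: 0.003
```

```bash
python3 look.py 3; python3 -c "
from h import *
print(go([*tow(50,13),.066]))"
```

```text
t 7.95 board [ 75. 181.] z 0.0662 F [-0.8 -0.4 -0.2] open 0.0 q6 1.73
tool y,z in board axes: [[-0.001, -1.0], [-1.0, 0.001]]
top [[-9.0, 15.0, 392.0]]
scene [[-8.0, 13.0, 336.0]]
[ 0.03 16.87  2.48]
```

View pics/scene3.png

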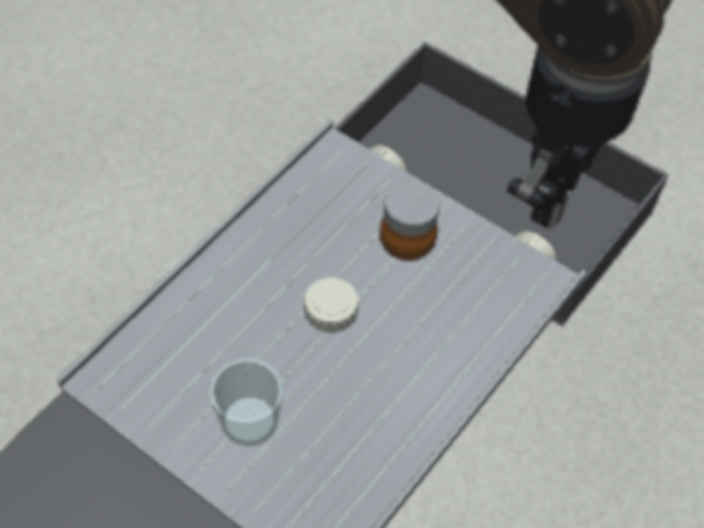

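Rear cap is in the tub too, at crop (535,243). Next I go behind the middle cap on its +x side.

Request:
{"method": "drive_tool", "body": {
  "steps": [
    [-3, 0, 0, 0, 0],
    [-3, 0, 0, 0, 0],
    [-3, 0, 0, 0, 0],
    [0, 4, 0.5, 0, 0],
    [0, 4.4, 0.5, 0, 0],
    [0, 4.5, 0.7, 0, 0],
    [0, 4, 0.8, 0, 0],
    [0, 0, 0, 0, 0],
    [0, 0, 0, 0, 0]
  ]
}}

```text
time: 8.95
eef_pos: [0.6, 0.06, 0.1565]
tcp_rot: [0.707, 0.017, -0.707, 0.016]
contact_force: [-0.5, 0.8, -0.1]
opening: -0.002
```

```bash
python3 -c "
from h import *
stat(); print(go([*tow(50,13.5),.066]))"
```

```text
t 8.95 board [50. 10.] z 0.1565 F [-0.5  0.8 -0.1] open -0.0 q6 1.46
tool y,z in board axes: [[-0.003, -1.0], [-1.0, 0.003]]
[ 9.05 -0.35 -0.04]
```

Request:
{"method": "drive_tool", "body": {
  "steps": [
    [3, -0.3, 0, 0, 0],
    [3, 0, 0, 0, 0],
    [2, 0, 0, 0, 0],
    [1, 0, 0, 0, 0],
    [0, 0, 0.8, 0, 0],
    [0, 0, 1, 0, 0],
    [0, 0, 1, 0, 0],
    [0, 0, 1, 0, 0],
    [0, 0, 1, 0, 0],
    [0, 0, 0, 0, 0]
  ]
}}

```text
time: 9.95
eef_pos: [0.5505, 0.0617, 0.0666]
tcp_rot: [-0.707, -0.017, 0.707, -0.017]
contact_force: [0.2, 0.3, -1.1]
opening: -0.005
```

```bash
python3 look.py
```

```text
t 9.95 board [ 0. 14.] z 0.0666 F [ 0.2  0.3 -1.1] open -0.0 q6 1.45
tool y,z in board axes: [[-0.001, -1.0], [-1.0, 0.001]]
top []
scene [[5.0, -97.0, 117.0]]
```

Occluded, as expected. Push the rest (to x ≈ -44), back off, lift and look.

Request:
{"method": "drive_tool", "body": {
  "steps": [
    [0, 0, 1, 0, 0],
    [0, 0, 1, 0, 0],
    [0, 0, 1, 0, 0],
    [0, 0, 0.9, 0, 0],
    [0, 0, 0.5, 0, 0],
    [0, 0, 0, 0, 0],
    [0, 0, -1, 0, 0],
    [-3, 0, 0, 0, 0],
    [-3, 0, 0, 0, 0],
    [-3, 0, 0, 0, 0]
  ]
}}

```text
time: 11.05
eef_pos: [0.519, 0.0599, 0.1574]
tcp_rot: [0.707, 0.017, -0.707, 0.017]
contact_force: [0.4, 0.8, -1.1]
opening: 0.005
```

Request:
{"method": "drive_tool", "body": {
  "steps": [
    [0, 4, 1, 0, 0],
    [0, 3, 2, 0, 0],
    [0, 0, 1, 0, 0],
    [0, 0, 0, 0, 0]
  ]
}}

```text
time: 11.45
eef_pos: [0.4813, -0.0124, 0.1564]
tcp_rot: [0.707, 0.017, -0.707, 0.017]
contact_force: [-0.4, -0.4, -0.2]
opening: 0.003
```

```bash
python3 look.py 4
```

```text
t 11.45 board [-73. -56.] z 0.1564 F [-0.4 -0.4 -0.2] open 0.0 q6 1.29
tool y,z in board axes: [[-0.003, -1.0], [-1.0, 0.003]]
top [[8.0, -97.0, 124.0]]
scene [[5.0, -97.0, 111.5], [-75.0, 13.0, 319.0]]
```

View pics/scene4.png

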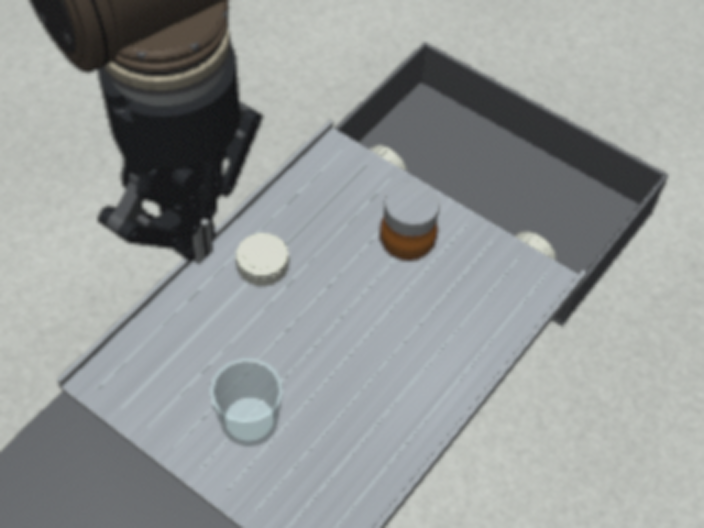

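The cap sits at crop (262,257), board (-75,13), in the free lane beside the jar. Descend and push it along.

Request:
{"method": "drive_tool", "body": {
  "steps": [
    [3, 0, 0.2, 0, 0],
    [3, 0, 0, 0, 0],
    [2, 0, 0, 0, 0],
    [1, 0, 0, 0, 0],
    [0, -1, 0, 0, 0],
    [0, -1, 0, 0, 0],
    [0, -1.2, 0, 0, 0],
    [0, -1.2, 0, 0, 0],
    [0, -1.2, 0, 0, 0],
    [0, -1.2, 0, 0, 0]
  ]
}}

```text
time: 12.55
eef_pos: [0.4766, 0.057, 0.0672]
tcp_rot: [0.708, 0.017, -0.706, 0.018]
contact_force: [0.4, -1.2, 1.2]
opening: -0.002
```

Request:
{"method": "drive_tool", "body": {
  "steps": [
    [0, -1.2, 0, 0, 0],
    [0, -1.2, 0, 0, 0],
    [0, -1.2, 0, 0, 0],
    [0, -1.2, 0, 0, 0],
    [0, -1.2, 0, 0, 0],
    [0, -1.2, 0, 0, 0],
    [0, -1.2, 0, 0, 0],
    [0, -1.2, 0, 0, 0],
    [0, -1.2, 0, 0, 0],
    [0, 0, 0, 0, 0]
  ]
}}

```text
time: 13.55
eef_pos: [0.4704, 0.1652, 0.066]
tcp_rot: [-0.707, -0.018, 0.707, -0.018]
contact_force: [0.2, -0.1, -0.4]
opening: 0.001
```

```bash
python3 look.py
```

```text
t 13.55 board [-75. 122.] z 0.066 F [ 0.2 -0.1 -0.4] open 0.0 q6 1.65
tool y,z in board axes: [[0.001, -1.0], [-1.0, -0.001]]
top [[0.0, -95.0, 268.0]]
scene [[-68.0, 158.0, 102.0]]
```

Request:
{"method": "drive_tool", "body": {
  "steps": [
    [0, -1.2, 0, 0, 0],
    [0, -1.2, 0, 0, 0],
    [0, -1.2, 0, 0, 0],
    [0, -1.2, 0, 0, 0],
    [0, -1.2, 0, 0, 0],
    [0, -0.8, 0, 0, 0],
    [0, 0, 0, 0, 0],
    [-3, 0, 0, 0, 0],
    [-3, 0, 0, 0, 0],
    [-3, 0, 0, 0, 0]
  ]
}}

```text
time: 14.65
eef_pos: [0.4671, 0.2314, 0.157]
tcp_rot: [-0.707, -0.017, 0.707, -0.018]
contact_force: [1.0, -0.3, 0.6]
opening: -0.001
```

Request:
{"method": "drive_tool", "body": {
  "steps": [
    [-3, 2, 0, 0, 0],
    [-3, 4, 0, 0, 0],
    [0, 4, 0, 0, 0],
    [0, 4.5, 0, 0, 0],
    [0, 4.5, 0, 0, 0],
    [0, 4.5, 0, 0, 0],
    [0, 4.5, 0, 0, 0],
    [0, 4.5, 0, 0, 0],
    [0, 3, 0, 0, 0],
    [0, 0, 0, 0, 0]
  ]
}}

```text
time: 15.65
eef_pos: [0.4848, -0.1265, 0.2164]
tcp_rot: [-0.707, -0.015, 0.707, -0.016]
contact_force: [0.5, 1.2, 0.3]
opening: -0.004
```

```bash
python3 look.py 5; python3 -c "
import cv2,numpy as np
a=cv2.resize(cv2.imread('pics/top5.png'),(560,296));b=cv2.resize(cv2.imread('pics/scene5.png'),(395,296))
cv2.imwrite('pics/f.png',np.vstack([a,cv2.resize(b,(560,304))*0+cv2.copyMakeBorder(cv2.resize(b,(405,304)),0,0,0,155,0)]))"
```

```text
t 15.65 board [ -75. -170.] z 0.2164 F [0.5 1.2 0.3] open -0.0 q6 1.07
tool y,z in board axes: [[-0.006, -1.0], [-1.0, 0.006]]
top [[-79.0, 226.0, 314.5], [-78.0, 167.0, 100.0]]
scene []
```

View pics/f.png

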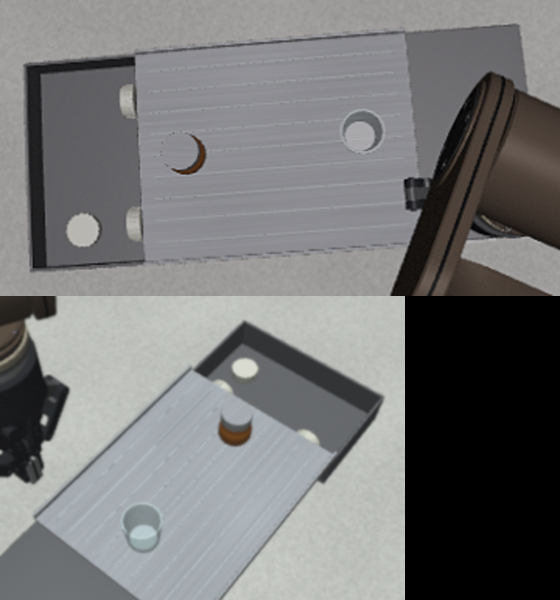

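All three caps are in the tub: one lies flat and two lean at its near wall, with white patches at (83,230), (135,225) and (128,102). The jar and beaker stand where they were, and the arm is clear.

```bash
python3 -c "
from plant import sign_off
print(sign_off())"
```

```text
the job is handed in; nothing more can be done
None
```

All three caps are in the wash tub, and I handed the job in at about 16 s of the 64 s allowed. With the fingers shut, I pushed the front cap and then the rear cap along the board and off its open end. I then slid the middle cap sideways past the jar and pushed it off the same way.

- **Caps:** the last top and scene pictures show all three inside the tub. One lies flat. The other two rest tilted at the near wall, partly hidden under the board's overhang, so I could not see their full outline.
- **Beaker and jar:** in those pictures, both stand where they were, judged by eye. I did not re-measure the jar.
- **Arm:** it ended well clear and touching nothing. Every force reading I took was about 1–2 N, which is about the sensor's noise.

The one disagreement was in locating the jar at the start: the two cameras differed by about 6 mm. That was well inside the roughly 30 mm of clearance I left around it.

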